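Set the bearing preload cap of a bicycle hub

ROBOT

A 6-joint arm with a two-finger parallel gripper is mounted at the origin on the work surface. World frame = base frame: x ahead of the robot, y to its left, z up, the work surface at z = 0. Lengths are in mm, angles in rad, forces in N, time in s.
With the tool pointing down it reaches from about 275 to 875 mm from the base axis. Payload 12.5 kg.
Tool frame: the origin (TCP) lies midway between the tips of the shut fingers; the grasp point (between the pads) lies ctrl.grip_point_offset behind it (ctrl.grip_point_offset is the distance from the TCP to the grasp point, in mm); z points along the fingers, y is the line along which they close (so a half turn about z gives the same grasp; the last joint's range is limited). The gripper opens to 85 mm and grips with 20 to 120 N. Pads are 22 mm wide; open, the fingers measure 114 mm over their backs; the gripper's body (76 mm by 85 mm) begins 54 mm behind the grasp point. The pads swing forward as they close: fully open they stand 13 mm farther back than shut.
Start: joints at [-1.189, 0.351, 1.652, -0, 1.139, -0.085], TCP at [247.533, -491.133, 195.49] pointing down, gripper open.
Joint ranges: [-2.75, 2.75], [-0.79, 2.1], [0.01, 2.65], [-1.57, 4.71], [0.07, 3.14], [-2.87, 2.87]. Speed limits (rad/s): [2.22, 2.22, 2.79, 3.14, 3.14, 3.14].

INTERFACE

Orientations are given as a unit quaternion [x, y, z, w].
In Python, from station import ctrl gives the robot as it stands.
- The arm moves only by the tool drive_tool, never from a script. Its argument "rows" is text: rows parted by semicolons, each of 5 numbers parted by spaces: the shift along the tool's x, y, z normalised to -1 to 1, where 1 is 100 mm, then the turn about the tool's z normalised to -1 to 1, where 1 is 120 degrees, then the opening, from -1 (shut) to 1 (fully open). A call has exactly 8 rows; each row shifts and turns the commanded pose from where the row before left it, along the tool's axes as they then stand; what a row does not reach is not made up. A row lasts 1/12 s, in which the tool goes at most 41.7 mm and 7.16 degrees, less where a joint would pass 70% of its speed; a pose out of reach is approached as far as the arm can. A call with a number of a shift or a turn outside -1 to 1 is refused whole. A call with a gripper value outside its range is refused whole. The fingers move at their own pace and stop on an object; the grip force is fixed at half the most. Time passes only in rows, so rows that do not move let the fingers close, or fill a call up. It gives the time, the measured TCP pose, the force, the opening and the grip force at its end, in the units of the state.
- ctrl.state(): the state, without advancing time (a new reading comes with each control period).
- ctrl.read_camera(name): name is "scene" or "top"; returns a dict with "image" (480x640x3 uint8, red, green, blue), "mtx" (3x3 intrinsics, pixels), "dist" ([k1, k2, p1, p2, k3] as OpenCV has them; the pictures are not rectified), "R" (3x3) and "t" (3): a world point X has camera coordinates R X + t. Camera axes: x right, y down, z forward; pixel columns grow to the right and rows downward; lengths in mm; the calibration is good to about 2 mm. A picture is of the moment at which its call begins. There is no depth.
- ctrl.job_done(): hands the job in; it is judged then, once.
The state is a dict: "time_s": time; "qpos": joint angles; "qd": joint speeds; "joint_torque": joint torques, N m; "tool_pos": TCP position; "ee_rot": TCP orientation; "contact_force": force on the tool from outside, world axes, zero at the start; "torque": the same for the moment, N m; "width": finger opening in mm; "finger_force": force on a finger pad.
Only numpy, scipy, OpenCV 4.12 (cv2) and the standard library are available. Lean on these libraries where they do the work, as an engineer would, in place of code of your own. Each camera call takes 0.05 s, during which the arm holds its last target. There are 200 camera calls.

TASK

Set the bearing play of the hub clamped upright in the bench vice: grip its knurled end cap gently (it is thin-walled), screw it down clockwise until it bottoms out, then back it off a quarter turn. Finish still holding the cap there in the gripper, so that its pinch screw can be nipped up; leave everything else on the bench where it is.

Things in the scene. Friction and masses are not known exactly. Their poses are not given: they have to be found in the camera images.
- vice: grey-green bench vice with 80 mm jaws, fixed to the bench; origin under its centre at bench height, exactly below the axle of the hub; its spindle and handle point along its -x (handle ends 156 from the axle, 82 high); jaws are 119 high, at most 41 to either side (y), anvil to 93 behind (+x)
- hub: black bicycle front hub standing upright on its axle end in the vice's jaws, fixed; origin on the axle at the jaws' top (119 above the bench), z up along the axle. Widest 58 across; upper spoke flange 55 across with its top 67.5 above the origin; above it a 31 diameter neck up to 90, and the 15 diameter axle up to 113 (it stands a few mm out of the top of the cap)
- preload_cap: the cap: plain knurled aluminium cap on the hub's axle, already started on its thread, it cannot come off; diameter 36, height 22, plain upright side; a dark radial slot in its top marks its own +x. Origin at the centre of its underside (86 above the hub's origin when bottomed), z up; it turns with the cap. Under its edge the narrower neck leaves 18 mm of free height for fingertips, down to the flange
- cap_grip (a point): centre of the cap, on its axis, 11 above its underside: grip here across the 36 diameter, in any direction. Thin walled: spoiled by more than 25 N on a finger; 8 to 20 N turns it easily (thread drag about 0.06 N m) and lets the fingers slip round it once it has bottomed
- cap_thread (a joint): turn of the cap in rad: 0 = bottomed (a firm stop), growing as it is unscrewed, anticlockwise seen from above (right-hand thread: clockwise from above tightens; it sinks 1.5 mm a turn). At the start it is 2.2 to 4.4 from bottomed. It stays where it is left
- spray_can: bystander: upright aerosol can, diameter 65, height 208, loose; origin under its centre (mm)
- spare_hub: bystander: a second hub of the same kind with its own cap, standing loose on the bench (not in the vice), diameter 58, height 115; origin under its centre (mm)
- grease_tub: bystander: round tub with lid, diameter 72, height 75, loose; origin under its centre (mm)
- mallet: bystander: mallet lying down, 290 long, loose (mm)
- ring_spanner: bystander: flat steel spanner, 170 long, lying beside the vice, loose (mm)
- hex_key: bystander: small L-shaped hex key of 5 mm wire, 90 by 28, lying beside the vice, loose (mm)
- cartridge_bearing: bystander: small ball bearing, diameter 28, height 7, lying beside the vice, loose; origin under its centre (mm)
- parts_tray: bystander: round steel tray with bolts, diameter 120, height 22, beside the vice, loose; origin under its centre (mm)

How it is judged (in metres and radians):
On the way, in this order (a step that is already met when the one before it is completed fails the run):
1. the cap is screwed down until it bottoms out (value of joint cap_thread below 0.06 rad), for 0.1 s.
2. the cap is backed off a quarter turn and held in the gripper (value of joint cap_thread between 1.22 and 1.92 rad and contact force between the fingers and preload_cap above 2 N and horizontal distance between the grasp point and cap_grip below 0.015 m and velocity of joint cap_thread between -0.15 and 0.15 rad/s), for 0.3 s.
At the end, for the whole second after the job is handed in: the cap stands a quarter turn (90 degrees, within 20) back from bottomed, still, with the gripper closed around it (pads bearing on it with more than 2 N, grasp point within 15 mm of its axis) (all of step 2); the arm keeps its last pose, push and grip.
It fails at once if the cap is squeezed or leaned on too hard (more than 30 N on a finger) (contact force between the fingers and preload_cap above 60 N).
It fails at once if something else on the bench is disturbed (moved more than 20 mm) (distance of any of spray_can, spare_hub, grease_tub, mallet, ring_spanner, hex_key, cartridge_bearing, parts_tray from where it was at the start of the episode above 0.02 m).
It also fails if it takes over 59 s, if anything falls off the work surface, if the arm or the gripper's body presses on something with over 40 N, if the wrist force passes 120 N, or if a joint passes its speed limit or range.

## Working session

There is one attempt and no reset: what is moved stays moved. The work goes in short steps, Python scripts to look and compute and a tool call to move; the robot and the scene stay as the last step left them, time stands still between calls to the robot, and variables do not carry over. Pictures are saved under pics/ and viewed, at most 10 in all, crops included, and the job is handed in when it is done.

Besides the shell and the picture viewer there is one more tool, called after "Call:" as name(argument=value, ...) on one line, values as JSON. drive_tool: Moves the arm, as the interface text tells. Its arguments: {"type":"object","properties":{"rows":{"type":"string"}},"required":["rows"]}

```bash
mkdir -p pics; ls
cat > h.py <<'E'
import numpy as np,cv2
from station import ctrl
def snap(n,f):
    c=ctrl.read_camera(n); cv2.imwrite('pics/'+f,c['image'][:,:,::-1]); np.savez('pics/'+f+'.npz',**c); return c
def ray(c,uv,z):
    p=cv2.undistortPoints(np.array([[uv]],float),np.array(c['mtx']),np.array(c['dist']))[0,0]
    R=np.array(c['R']);C=-R.T@np.array(c['t']);d=R.T@np.array([p[0],p[1],1]); return C+d*(z-C[2])/d[2]
def proj(c,X):
    return cv2.projectPoints(np.array([X],float),cv2.Rodrigues(np.array(c['R']))[0],np.array(c['t'],float),np.array(c['mtx']),np.array(c['dist']))[0][0,0]
E
python3 - <<'E'
from h import *
for n in('top','scene'):
    c=snap(n,n+'1.png'); R=np.array(c['R']);print(n,-R.T@np.array(c['t']),c['mtx'][0][0])
print(ctrl.state(),ctrl.grip_point_offset)
E
```

```text
pics
top [ 381.20918562   -7.7150014  1274.1895502 ] 488.9687262111072
scene [1357.65657921 -190.32619906 1274.74422684] 557.7386460652799
{'time_s': 0.1, 'qpos': array([-1.18858097e+00,  3.51187652e-01,  1.65234915e+00, -1.34363532e-05,
        1.13910764e+00, -8.46440695e-02]), 'qd': array([ 0.00034881, -0.00097156, -0.0017903 , -0.00153686, -0.0007185 ,
        0.00040677]), 'joint_torque': array([ 4.73876898e-04, -5.06834471e+01, -2.91875213e+01, -9.33880096e-05,
        2.65520881e-03,  3.62713968e-05]), 'tool_pos': array([ 247.41949171, -490.83343995,  195.01353503]), 'ee_rot': array([ 9.72877986e-01,  2.31318281e-01, -8.39901396e-05, -5.19179881e-04]), 'contact_force': array([-0.24745996,  0.16973493, -0.51741319]), 'torque': array([-0.02249012, -0.0565261 ,  0.0129391 ]), 'finger_force': 0.0, 'width': 85.60328234208642} 18.700000000000003
```

View pics/top1.png

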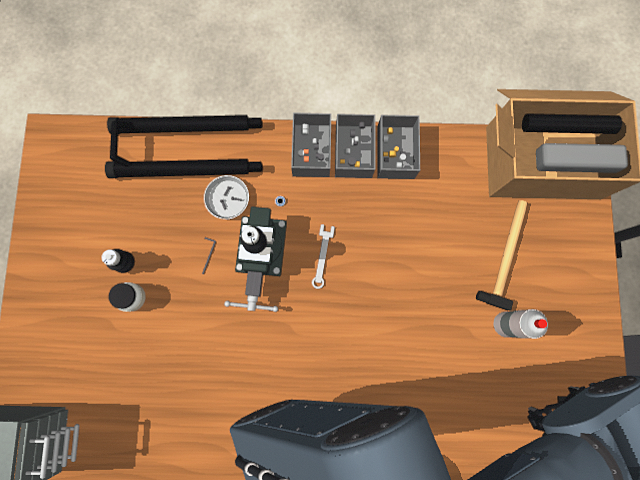

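View pics/scene1.png

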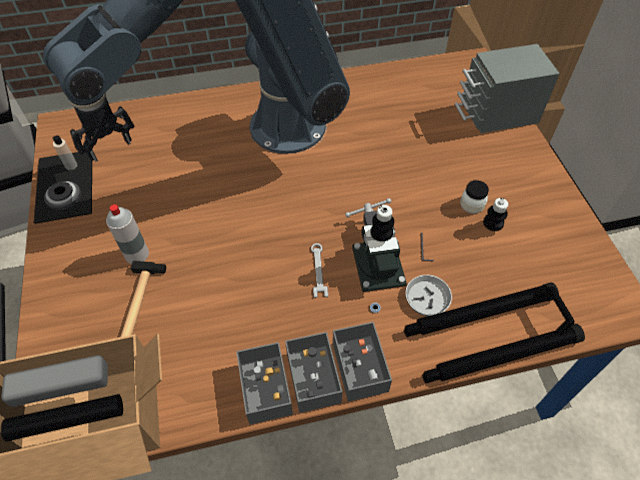

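The top view shows the vice with its cap at about (250,234), handle towards the robot. The scene view shows the cap at about (384,211). Next I'll take close-up crops of both.

Run:
```python
from h import *
t=cv2.imread('pics/top1.png')[205:265,220:280];s=cv2.imread('pics/scene1.png')[190:250,354:414]
cv2.imwrite('pics/crop1.png',np.hstack([cv2.resize(x,(400,400),interpolation=cv2.INTER_CUBIC) for x in(t,s)]))
T=dict(np.load('pics/top1.png.npz'));S=dict(np.load('pics/scene1.png.npz'))
for n,c,r in(('top',T,(222,222,60,45)),('scene',S,(364,198,40,30))):
    x,y,w,h=r;g=cv2.cvtColor(c['image'],cv2.COLOR_RGB2GRAY)[y:y+h,x:x+w]
    k,l,st,ce=cv2.connectedComponentsWithStats((g>150).astype('uint8'))
    print(n,[(st[i].tolist(),ce[i]+[x,y]) for i in range(1,k) if st[i][4]>8])
print(ray(T,(250,234),228),ray(S,(384,208),228))
```

```text
top [([10, 0, 9, 4, 17], array([236.88235294, 223.17647059])), ([20, 3, 16, 19, 216], array([248.8287037 , 233.51851852])), ([35, 4, 16, 16, 123], array([266.93495935, 232.11382114])), ([0, 17, 17, 12, 151], array([230.15231788, 244.47019868])), ([16, 22, 33, 18, 330], array([254.32424242, 254.40909091])), ([14, 42, 6, 3, 14], array([238.78571429, 265.21428571]))]
scene [([23, 0, 4, 4, 12], array([388.41666667, 199.25      ])), ([2, 2, 20, 12, 82], array([372.5       , 205.40243902])), ([13, 7, 16, 12, 127], array([384.85826772, 210.72440945])), ([0, 27, 8, 3, 20], array([367.7, 226.1]))]
[579.57409944 135.45465094 228.        ] [574.22278266 138.43116818 228.        ]
```

View pics/crop1.png

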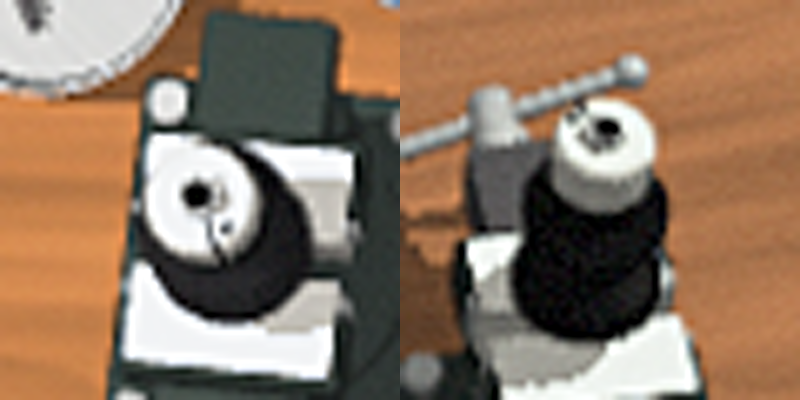

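Run:
```python
from h import *
T=dict(np.load('pics/top1.png.npz'));S=dict(np.load('pics/scene1.png.npz'))
print('axle',ray(T,(249,233.8),231),ray(S,(384.2,208.6),231))
print('disc',ray(T,(249.5,234.5),228)[:2],ray(S,(384.2,209),228)[:2])
print('can',ray(T,(540,323),208),'vice handle ends',ray(T,(252,306),82))
p=ctrl.state();x,y,z,w=p['ee_rot']
from scipy.spatial.transform import Rotation as Ro
print((Ro.from_quat(p['ee_rot']).inv().apply(np.array([577,137,300])-p['tool_pos'])).round(1))
```

```text
axle [579.39663398 137.23520466 231.        ] [578.33965926 137.42454966 231.        ]
disc [578.44079001 136.49178746] [577.27581246 138.01208539]
can [ 403.20548247 -494.07565009  208.        ] vice handle ends [430.19720343 142.41918559  82.        ]
[ 576.9 -412.4 -104.5]
```

Call:
drive_tool(rows="0 0 -0.3 0 1;0 0 -0.4 0 1;0 0 -0.35 0 1;0.2 -0.14 0 0 1;0.24 -0.17 0 0 1;0.24 -0.17 0 0 1;0.24 -0.17 0 0 1;0.24 -0.17 0 0 1")

```text
time_s: 0.77
tool_pos: [314.5, -364.3, 300.3]
ee_rot: [0.973, 0.231, -0.0, -0.0]
contact_force: [1.0, 0.2, 0.3]
width: 85.7
finger_force: 0.0
```

Call:
drive_tool(rows="0.24 -0.17 0 0 1;0.24 -0.17 0 0 1;0.24 -0.17 0 0 1;0.24 -0.17 0 0 1;0.24 -0.17 0 0 1;0.24 -0.17 0 0 1;0.24 -0.17 0 0 1;0.24 -0.17 0 0 1")

```text
time_s: 1.43
tool_pos: [424.8, -156.4, 300.3]
ee_rot: [0.973, 0.231, -0.0, -0.0]
contact_force: [1.3, -1.0, 0.3]
width: 85.3
finger_force: 0.0
```

Call:
drive_tool(rows="0.24 -0.17 0 0 1;0.24 -0.17 0 0 1;0.24 -0.17 0 0 1;0.24 -0.17 0 0 1;0.24 -0.17 0 0 1;0.24 -0.17 0 0 1;0 0 0 0 1;0 0 0 0 1")

```text
time_s: 2.1
tool_pos: [507.2, -1.0, 299.9]
ee_rot: [0.973, 0.232, -0.001, -0.0]
contact_force: [-0.8, -0.7, -0.3]
width: 85.0
finger_force: 0.0
```

Call:
drive_tool(rows="0.24 -0.17 0 0 1;0.24 -0.17 0 0 1;0.24 -0.17 0 0 1;0.24 -0.17 0 0 1;0.24 -0.17 0 0 1;0.06 -0.06 0 0 1;0 0 0 0 1;0 0 0 0 1")

```text
time_s: 2.77
tool_pos: [578.3, 135.0, 300.3]
ee_rot: [0.973, 0.231, -0.0, 0.0]
contact_force: [-0.1, -0.0, -0.3]
width: 85.5
finger_force: 0.0
```

Call:
drive_tool(rows="0 0 0 -0.05 1;0 0 0 -0.05 1;0 0 0 -0.05 1;0 0 0 -0.05 1;0 0 0 -0.05 1;0 0 0 -0.05 1;0 0 0 -0.05 1;0 0 0 -0.05 1")

```text
time_s: 3.43
tool_pos: [578.3, 134.1, 300.9]
ee_rot: [0.794, 0.608, -0.0, 0.0]
contact_force: [-0.5, -1.0, 0.0]
width: 85.7
finger_force: 0.0
```

Run:
```python
from h import *
p=ctrl.state();print(p['qpos'].round(3),p['tool_pos'].round(1),p['ee_rot'])
```

```text
[ 0.15   0.35   1.392 -0.     1.399  0.412] [578.3 134.1 300.9] [ 7.93652583e-01  6.08371227e-01 -3.05163288e-05  1.62760290e-04]
```

Call:
drive_tool(rows="0 0 0 -0.058 1;0 0 0 -0.058 1;0 0 0 -0.058 1;0 0 0 -0.058 1;0 0 0 -0.058 1;0 0 0 -0.058 1;0 0 0 -0.058 1;0 0 0 -0.058 1")

```text
time_s: 4.1
tool_pos: [578.3, 134.1, 300.9]
ee_rot: [0.417, 0.909, -0.0, 0.0]
contact_force: [0.0, 0.6, 0.0]
width: 85.3
finger_force: 0.0
```

Call:
drive_tool(rows="0 0 0 -0.058 1;0 0 0 -0.058 1;0 0 0 -0.058 1;0 0 0 -0.058 1;0 0 0 -0.058 1;0 0 0 -0.058 1;0 0 0 -0.058 1;0 0 0 -0.058 1")

```text
time_s: 4.77
tool_pos: [578.3, 134.1, 300.9]
ee_rot: [-0.055, 0.998, -0.0, 0.0]
contact_force: [0.3, 0.0, -0.9]
width: 85.6
finger_force: 0.0
```

Call:
drive_tool(rows="0 0 0 -0.058 1;0 0 0 -0.058 1;0 0 0 -0.058 1;0 0 0 -0.058 1;0 0 0 -0.058 1;0 0 0 -0.058 1;0 0 0 -0.058 1;0 0 0 0 1")

```text
time_s: 5.43
tool_pos: [578.3, 134.2, 300.8]
ee_rot: [-0.462, 0.887, -0.0, 0.0]
contact_force: [-0.0, -0.2, 0.4]
width: 85.3
finger_force: 0.0
```

Run:
```python
from h import *
from scipy.spatial.transform import Rotation as Ro
p=ctrl.state();print(p['qpos'].round(3),p['tool_pos'].round(1),p['ee_rot'].round(4))
print((Ro.from_quat(p['ee_rot']).inv().apply(np.array([578.4,137.2,198])-p['tool_pos'])).round(1))
c=snap('top','top2.png');s=snap('scene','scene2.png')
for i in(c,s): print(proj(i,[578.4,137.2,228]))
cv2.imwrite('pics/crop2.png',np.hstack([cv2.resize(x[...,::-1],(400,400),interpolation=cv2.INTER_CUBIC) for x in(c['image'][184:284,200:300],s['image'][150:250,334:434])]))
```

```text
[ 0.15   0.351  1.392 -0.     1.399 -2.382] [578.3 134.2 300.8] [-4.621e-01  8.868e-01 -2.000e-04  0.000e+00]
[ -2.5   1.7 102.8]
[249.17407881 234.51094165]
[384.01079229 209.41824651]
```

View pics/crop2.png

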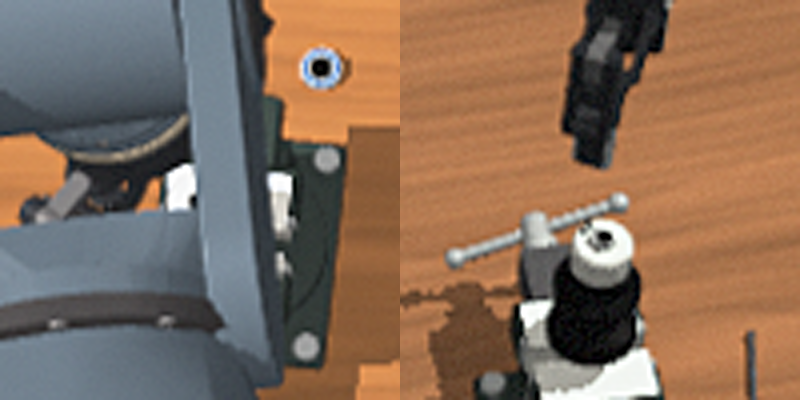

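The scene crop shows the cap top at about (605,240) in the crop, clear below the open gripper; the arm hides it from the top camera. Descending now.

Call:
drive_tool(rows="-0.025 0.017 0.1 0 1;0 0 0.2 0 1;0 0 0.2 0 1;0 0 0.2 0 1;0 0 0.2 0 1;0 0 0.13 0 1;0 0 0 0 1;0 0 0 0 1")

```text
time_s: 6.2
tool_pos: [578.4, 138.9, 197.0]
ee_rot: [-0.46, 0.888, 0.0, -0.001]
contact_force: [0.1, 0.6, 1.0]
width: 85.8
finger_force: 0.0
```

Call:
drive_tool(rows="0 0 0 0 0.2;0 0 0 0 0.1;0 0 0 0 0.05;0 0 0 0 0;0 0 0 0 0;0 0 0 0 0;0 0 0 0 0;0 0 0 0 0")

```text
time_s: 6.87
tool_pos: [578.8, 139.0, 197.6]
ee_rot: [-0.46, 0.888, -0.0, 0.0]
contact_force: [-0.5, -0.6, 0.7]
width: 42.8
finger_force: 0.0
```

Call:
drive_tool(rows="0.016 -0.006 0 0 -0.05;0 0 0 0 -0.1;0 0 0 0 -0.12;0 0 0 0 -0.14;0 0 0 0 -0.15;0 0 0 0 -0.15;0 0 0 0 -0.15;0 0 0 0 -0.15")

```text
time_s: 7.53
tool_pos: [578.4, 137.4, 197.5]
ee_rot: [-0.46, 0.888, 0.0, 0.0]
contact_force: [0.2, 0.6, -0.7]
width: 36.2
finger_force: 0.0
```

Call:
drive_tool(rows="0 0 0 0 -0.155;0 0 0 0 -0.16;0 0 0 0 -0.16;0 0 0 0 -0.16;0 0 0 0 -0.16;0 0 0 0 -0.16;0 0 0 0 -0.16;0 0 0 0 -0.16")

```text
time_s: 8.2
tool_pos: [578.4, 137.3, 197.5]
ee_rot: [-0.46, 0.888, -0.0, -0.0]
contact_force: [0.2, -0.4, -0.6]
width: 35.8
finger_force: 0.0
```

Call:
drive_tool(rows="0 0 0 0 -0.165;0 0 0 0 -0.165;0 0 0 0 -0.165;0 0 0 0 -0.17;0 0 0 0 -0.17;0 0 0 0 -0.17;0 0 0 0 -0.17;0 0 0 0 -0.17")

```text
time_s: 8.87
tool_pos: [578.4, 137.4, 197.5]
ee_rot: [-0.46, 0.888, -0.0, 0.0]
contact_force: [0.2, -0.1, 0.4]
width: 35.1
finger_force: 0.0
```

Call:
drive_tool(rows="0 0 0 0 -0.175;0 0 0 0 -0.175;0 0 0 0 -0.18;0 0 0 0 -0.18;0 0 0 0 -0.18;0 0 0 0 -0.18;0 0 0 0 -0.18;0 0 0 0 -0.18")

```text
time_s: 9.53
tool_pos: [578.3, 137.4, 197.5]
ee_rot: [-0.46, 0.888, -0.0, 0.0]
contact_force: [-0.6, 0.1, 0.2]
width: 34.8
finger_force: 0.0
```

Run:
```python
from h import *
s=snap('scene','scene3.png');p=ctrl.state();print(p['width'],p['finger_force'],p['contact_force'])
cv2.imwrite('pics/crop3.png',cv2.resize(s['image'][160:250,334:434,::-1],(800,600),interpolation=cv2.INTER_CUBIC))
```

```text
34.7416181271746 0.0 [ 0.24827643  0.49391132 -0.85543745]
```

View pics/crop3.png

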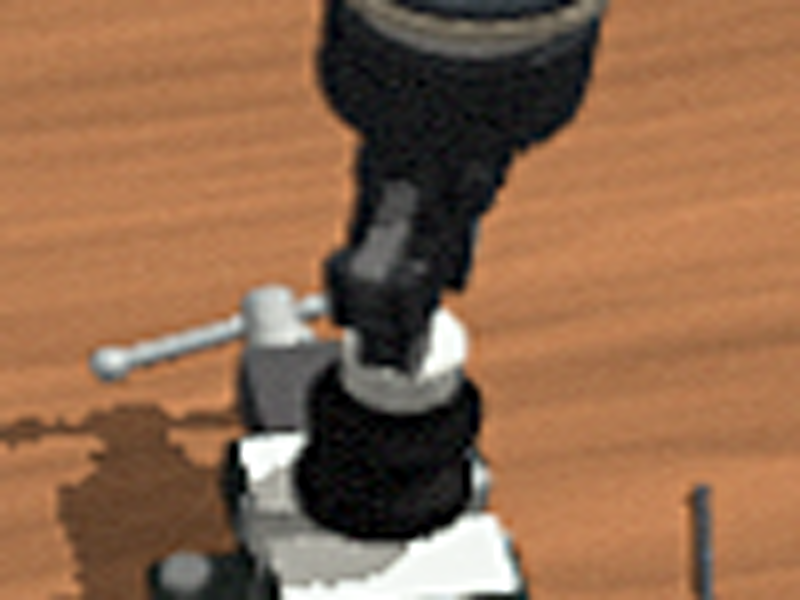

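The finger is at (390,330) against the cap's side at the right height. There's still no force, so I'll keep closing in small steps.

Call:
drive_tool(rows="0 0 0 0 -0.185;0 0 0 0 -0.185;0 0 0 0 -0.19;0 0 0 0 -0.19;0 0 0 0 -0.19;0 0 0 0 -0.19;0 0 0 0 -0.19;0 0 0 0 -0.19")

```text
time_s: 10.25
tool_pos: [578.3, 137.4, 197.5]
ee_rot: [-0.46, 0.888, 0.0, 0.0]
contact_force: [-0.1, 0.8, 0.1]
width: 34.1
finger_force: 0.0
```

Call:
drive_tool(rows="0 0 0 0 -0.195;0 0 0 0 -0.195;0 0 0 0 -0.2;0 0 0 0 -0.2;0 0 0 0 -0.2;0 0 0 0 -0.2;0 0 0 0 -0.2;0 0 0 0 -0.2")

```text
time_s: 10.92
tool_pos: [578.4, 137.4, 197.5]
ee_rot: [-0.46, 0.888, -0.0, 0.0]
contact_force: [-0.1, 1.1, -0.3]
width: 34.3
finger_force: 0.0
```

Call:
drive_tool(rows="0 0 0 0 -0.205;0 0 0 0 -0.205;0 0 0 0 -0.205;0 0 0 0 -0.21;0 0 0 0 -0.21;0 0 0 0 -0.21;0 0 0 0 -0.21;0 0 0 0 -0.21")

```text
time_s: 11.58
tool_pos: [578.4, 137.4, 197.5]
ee_rot: [-0.46, 0.888, -0.0, -0.0]
contact_force: [0.1, 0.4, -0.4]
width: 33.5
finger_force: 0.0
```

Call:
drive_tool(rows="0 0 0 0 -0.215;0 0 0 0 -0.215;0 0 0 0 -0.215;0 0 0 0 -0.215;0 0 0 0 -0.22;0 0 0 0 -0.22;0 0 0 0 -0.22;0 0 0 0 -0.22")

```text
time_s: 12.25
tool_pos: [578.4, 137.4, 197.5]
ee_rot: [-0.46, 0.888, 0.0, -0.0]
contact_force: [-0.6, 0.2, 0.0]
width: 33.5
finger_force: 0.0
```

Run:
```python
from h import *
s=dict(np.load('pics/scene3.png.npz'))
q=lambda X:((proj(s,X)-[334,160])*[8,6.667]).round()
c=np.array([578.4,137.2,0]);n=np.array([.817,-.577,0]);x=np.array([-.577,-.817,0])
for z in (228,206):print('cap',z,q(c+[0,0,z]),[q(c+[18*np.cos(a),18*np.sin(a),z]).tolist() for a in np.arange(0,6.2,1.57)])
for z in (227,205):
  for e in(-11,11):
    for d in (18,28,-18):print('finger',z,e,d,q(c+n*d+x*e+[0,0,z]))
```

```text
cap 228 [400. 329.] [[418.0, 368.0], [458.0, 321.0], [383.0, 292.0], [342.0, 338.0]]
cap 206 [394. 367.] [[411.0, 405.0], [451.0, 358.0], [377.0, 329.0], [337.0, 376.0]]
finger 227 -11 18 [416. 377.]
finger 227 -11 28 [405. 398.]
finger 227 -11 -18 [453. 304.]
finger 227 11 18 [346. 359.]
finger 227 11 28 [335. 379.]
finger 227 11 -18 [384. 286.]
finger 205 -11 18 [409. 414.]
finger 205 -11 28 [399. 435.]
finger 205 -11 -18 [447. 342.]
finger 205 11 18 [340. 396.]
finger 205 11 28 [329. 417.]
finger 205 11 -18 [378. 324.]
```

Run:
```python
from h import *
s=dict(np.load('pics/scene3.png.npz'))
n=np.array([.817,-.577,0])
for z in(300,307,314,321,328):print(z,[proj(s,np.array([578.3,134.2,z])+n*d).round(1).tolist() for d in(43,50,57)])
for z in(197,203,210,217,224):print(z,[((proj(s,np.array([578.4,137.2,z])+n*d)-[334,160])*[8,6.667]).round().tolist() for d in(18,24,30)])
c=snap('scene','scene4.png');t=snap('top','top4.png')
im=np.hstack([cv2.resize(c['image'][180:235,360:410,::-1],(400,440),interpolation=cv2.INTER_CUBIC),cv2.resize(dict(np.load('pics/scene2.png.npz'))['image'][150:235,360:410,::-1],(300,510),interpolation=cv2.INTER_CUBIC)[:440]])
cv2.imwrite('pics/crop4.png',cv2.convertScaleAbs(im,alpha=1.8,beta=20))
```

```text
300 [[379.4, 203.5], [378.4, 205.8], [377.4, 208.1]]
307 [[379.6, 201.6], [378.6, 203.8], [377.6, 206.1]]
314 [[379.9, 199.6], [378.9, 201.8], [377.8, 204.1]]
321 [[380.1, 197.6], [379.1, 199.8], [378.1, 202.1]]
328 [[380.4, 195.5], [379.3, 197.8], [378.3, 200.1]]
197 [[373.0, 419.0], [366.0, 431.0], [360.0, 443.0]]
203 [[374.0, 409.0], [368.0, 421.0], [361.0, 433.0]]
210 [[376.0, 397.0], [370.0, 409.0], [363.0, 421.0]]
217 [[378.0, 385.0], [371.0, 397.0], [365.0, 410.0]]
224 [[380.0, 373.0], [373.0, 385.0], [367.0, 398.0]]
```

View pics/crop4.png

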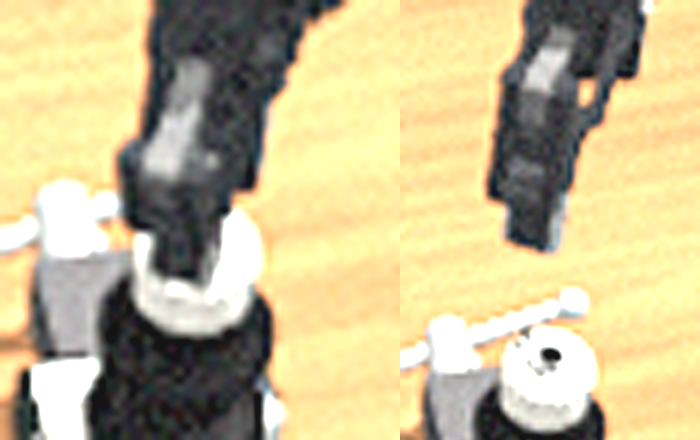

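Here the fingertip ends at about crop (187,278), level with the cap's upper rim. So the tips stand about 20–25 mm higher than the nominal TCP suggests, and they have closed above the cap's side. I'll open, go lower in steps and close again.

Call:
drive_tool(rows="0 0 0 0 0.1;0 0 0 0 0.3;0 0 0 0 0.3;0 0 0 0 0.3;0 0 0 0 0.3;0 0 0.05 0 0.3;0 0 0.05 0 0.3;0 0 0 0 0.3")

```text
time_s: 13.02
tool_pos: [577.7, 137.3, 186.1]
ee_rot: [-0.46, 0.888, 0.0, -0.001]
contact_force: [0.3, 1.0, -0.9]
width: 55.6
finger_force: 0.0
```

Call:
drive_tool(rows="0 0 0 0 0.1;0 0 0 0 0;0 0 0 0 -0.1;0 0 0 0 -0.12;0 0 0 0 -0.13;0 0 0 0 -0.14;0 0 0 0 -0.14;0 0 0 0 -0.14")

```text
time_s: 13.68
tool_pos: [578.8, 137.2, 187.8]
ee_rot: [-0.46, 0.888, -0.0, 0.0]
contact_force: [4.0, -2.3, 0.8]
width: 36.5
finger_force: 2.3
```

Run:
```python
from h import *
p=ctrl.state();print(p['width'],p['finger_force'],p['contact_force'])
c=snap('scene','scene5.png')
im=cv2.resize(c['image'][180:235,360:410,::-1],(500,550),interpolation=cv2.INTER_CUBIC)
cv2.imwrite('pics/crop5.png',cv2.convertScaleAbs(im,alpha=1.5,beta=20))
```

```text
36.549506033134 2.2956155240535736 [ 3.9794857  -2.30874919  0.81535785]
```

View pics/crop5.png

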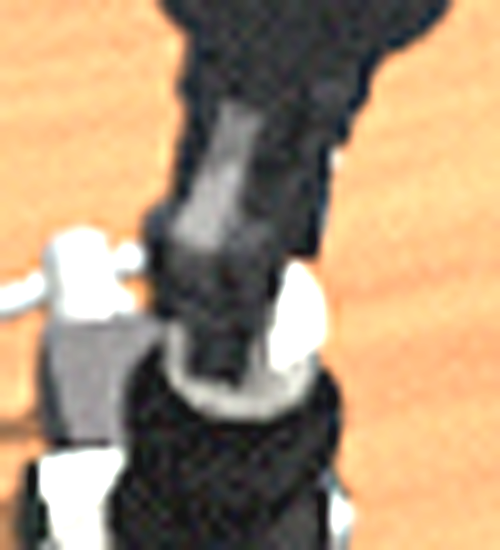

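Contact now: the finger lies on the cap's side with its tip near (215,380), a few mm above the cap's lower edge. I'll go 4 mm deeper, shift 0.5 mm to centre, then close gently.

Call:
drive_tool(rows="0 0 0 0 0;0 0 0 0 0.1;0 0 0 0 0.1;0 -0.005 0.04 0 0.1;0 0 0 0 0;0 0 0 0 -0.1;0 0 0 0 -0.12;0 0 0 0 -0.13")

```text
time_s: 14.4
tool_pos: [578.8, 137.0, 183.5]
ee_rot: [-0.46, 0.888, -0.0, 0.0]
contact_force: [0.5, -0.2, -0.4]
width: 37.2
finger_force: 0.4
```

Call:
drive_tool(rows="0 0 0 0 -0.135;0 0 0 0 -0.14;0 0 0 0 -0.14;0 0 0 0 -0.145;0 0 0 0 -0.145;0 0 0 0 -0.145;0 0 0 0 -0.145;0 0 0 0 -0.145")

```text
time_s: 15.07
tool_pos: [578.9, 137.0, 183.6]
ee_rot: [-0.46, 0.888, -0.0, 0.0]
contact_force: [3.5, -2.7, -1.0]
width: 36.9
finger_force: 2.0
```

Call:
drive_tool(rows="0 -0.005 0 0 -0.145;0 0 0 0 -0.145;0 0 0 0 -0.145;0 0 0 0 -0.15;0 0 0 0 -0.15;0 0 0 0 -0.15;0 0 0 0 -0.15;0 0 0 0 -0.15")

```text
time_s: 15.73
tool_pos: [579.1, 136.8, 183.5]
ee_rot: [-0.46, 0.888, 0.0, -0.0]
contact_force: [1.0, -1.0, 0.1]
width: 36.1
finger_force: 0.8
```

Call:
drive_tool(rows="0 0 0 0 -0.15;0 0 0 0 -0.155;0 0 0 0 -0.155;0 0 0 0 -0.155;0 0 0 0 -0.16;0 0 0 0 -0.16;0 0 0 0 -0.16;0 0 0 0 -0.16")

```text
time_s: 16.4
tool_pos: [579.3, 136.8, 183.5]
ee_rot: [-0.46, 0.888, -0.0, 0.0]
contact_force: [1.9, -2.1, 1.2]
width: 35.8
finger_force: 1.5
```

Call:
drive_tool(rows="0 -0.003 0 0 -0.165;0 0 0 0 -0.165;0 0 0 0 -0.165;0 0 0 0 -0.17;0 0 0 0 -0.17;0 0 0 0 -0.17;0 0 0 0 -0.17;0 0 0 0 -0.17")

```text
time_s: 17.07
tool_pos: [579.4, 136.7, 183.5]
ee_rot: [-0.46, 0.888, 0.0, -0.0]
contact_force: [0.4, -0.4, 1.6]
width: 35.4
finger_force: 5.1
```

Call:
drive_tool(rows="0 0 0 0 -0.175;0 0 0 0 -0.175;0 0 0 0 -0.175;0 0 0 0 -0.18;0 0 0 0 -0.18;0 0 0 0 -0.18;0 0 0 0 -0.18;0 0 0 0 -0.18")

```text
time_s: 17.73
tool_pos: [579.4, 136.7, 183.5]
ee_rot: [-0.46, 0.888, 0.0, -0.0]
contact_force: [-0.7, -1.0, 2.6]
width: 35.2
finger_force: 10.1
```

Call:
drive_tool(rows="0 0 0 0 -0.185;0 0 0 0.02 -0.185;0 0 0 0.03 -0.185;0 0 0 0.03 -0.185;0 0 0 0.03 -0.185;0 0 0 0.03 -0.185;0 0 0 0.03 -0.185;0 0 0.001 0.03 -0.185")

```text
time_s: 18.4
tool_pos: [579.5, 136.6, 183.4]
ee_rot: [-0.264, 0.964, -0.0, 0.0]
contact_force: [0.7, -1.3, 2.6]
width: 35.2
finger_force: 12.8
```

```bash
cat > st.py <<'E'
from h import *
p=ctrl.state();print(p['qpos'].round(3),p['tool_pos'].round(1),p['contact_force'].round(1),p['torque'].round(2),p['width'].round(1),p['finger_force'])
E
python3 st.py
```

```text
Traceback (most recent call last):
  File "st.py", line 2, in <module>
    p=ctrl.state();print(p['qpos'].round(3),p['tool_pos'].round(1),p['contact_force'].round(1),p['torque'].round(2),p['width'].round(1),p['finger_force'])
                                                                                                                    ^^^^^^^^^^^^^^^^
AttributeError: 'float' object has no attribute 'round'
```

```bash
sed -i "s/p\['width'\].round(1),//" st.py; python3 st.py
```

```text
[ 0.153  0.445  1.543 -0.     1.154 -1.952] [579.5 136.6 183.4] [ 0.7 -1.3  2.6] [-0.09  0.01  0.11] 12.782078683376312
```

Call:
drive_tool(rows="0 0 0 0.05 -0.185;0 0 0 0.05 -0.185;0 0 0 0.05 -0.185;0 0 0.001 0.05 -0.185;0 0 0 0.05 -0.185;0 0 0 0.05 -0.185;0 0 0 0.05 -0.185;0 0 0.001 0.05 -0.185")

```text
time_s: 19.07
tool_pos: [579.6, 136.2, 183.2]
ee_rot: [0.152, 0.988, -0.0, 0.0]
contact_force: [-0.1, -2.6, 2.8]
width: 35.2
finger_force: 12.8
```

```bash
python3 st.py
```

```text
[ 1.530e-01  4.450e-01  1.543e+00 -1.000e-03  1.153e+00 -1.113e+00] [579.6 136.2 183.2] [-0.1 -2.6  2.8] [-0.45  0.06  0.11] 12.810325920581818
```

Call:
drive_tool(rows="0 0 0 0.05 -0.185;0 0 0 0.05 -0.185;0 0 0 0.05 -0.185;0 0 0.001 0.05 -0.185;0 0 0 0.05 -0.185;0 0 0 0.05 -0.185;0 0 0 0.05 -0.185;0 0 0.001 0.05 -0.185")

```text
time_s: 19.73
tool_pos: [579.3, 136.0, 183.0]
ee_rot: [0.541, 0.841, -0.001, 0.0]
contact_force: [-0.6, -4.0, 3.7]
width: 34.7
finger_force: 12.8
```

```bash
python3 st.py
```

```text
[ 1.530e-01  4.450e-01  1.543e+00 -1.000e-03  1.153e+00 -2.750e-01] [579.3 136.  183. ] [-0.6 -4.   3.7] [-0.66  0.19  0.1 ] 12.848325669765472
```

Call:
drive_tool(rows="0 0 0 0.05 -0.185;0 0 0 0.05 -0.185;0 0 0 0.05 -0.185;0 0 0 0.05 -0.185;0 0 0 0.05 -0.185;0 0 0 0.05 -0.185;0 0 0 0.05 -0.185;0 0 0 0.05 -0.185")

```text
time_s: 20.4
tool_pos: [579.0, 136.0, 182.8]
ee_rot: [0.836, 0.549, -0.001, 0.0]
contact_force: [-2.3, -3.5, 3.2]
width: 35.0
finger_force: 12.8
```

```bash
python3 st.py
```

```text
[ 1.530e-01  4.450e-01  1.544e+00 -1.000e-03  1.154e+00  5.630e-01] [579.  136.  182.8] [-2.3 -3.5  3.2] [-0.62  0.4   0.09] 12.790446728467941
```

Call:
drive_tool(rows="0 0 0 0.05 -0.185;0 0 0 0.05 -0.185;0 0 0 0.05 -0.185;0 0 0 0.05 -0.185;0 0 0 0.05 -0.185;0 0 0 0.05 -0.185;0 0 0 0.05 -0.185;0 0 0 0.05 -0.185")

```text
time_s: 21.07
tool_pos: [579.5, 136.5, 182.8]
ee_rot: [0.987, 0.161, 0.0, 0.0]
contact_force: [1.7, -1.1, 1.2]
width: 34.8
finger_force: 12.7
```

```bash
python3 st.py
```

```text
[ 0.153  0.445  1.543 -0.     1.153  1.4  ] [579.5 136.5 182.8] [ 1.7 -1.1  1.2] [-0.13 -0.22  0.28] 12.731654942035675
```

Call:
drive_tool(rows="0 0 0 0.04 -0.185;0 0 0 0.04 -0.185;0 0 0 0.04 -0.185;0 0 0 0.04 -0.185;0 0 0 0.04 -0.185;0 0 0 0.04 -0.185;0 0 0 0.04 -0.185;0 0 0 0.04 -0.185")

```text
time_s: 21.73
tool_pos: [579.3, 136.3, 182.6]
ee_rot: [0.985, -0.172, -0.0, 0.0]
contact_force: [0.7, -1.9, 0.9]
width: 34.8
finger_force: 12.9
```

```bash
python3 st.py
python3 - <<'E'
from h import *
c=snap('scene','scene6.png')
im=cv2.resize(c['image'][190:225,365:405,::-1],(640,560),interpolation=cv2.INTER_CUBIC)
cv2.imwrite('pics/crop6.png',cv2.convertScaleAbs(im,alpha=1.2,beta=10))
E
```

```text
[ 1.530e-01  4.460e-01  1.544e+00 -1.000e-03  1.153e+00  2.070e+00] [579.3 136.3 182.6] [ 0.7 -1.9  0.9] [-0.41 -0.14  0.34] 12.912766188383102
```

View pics/crop6.png

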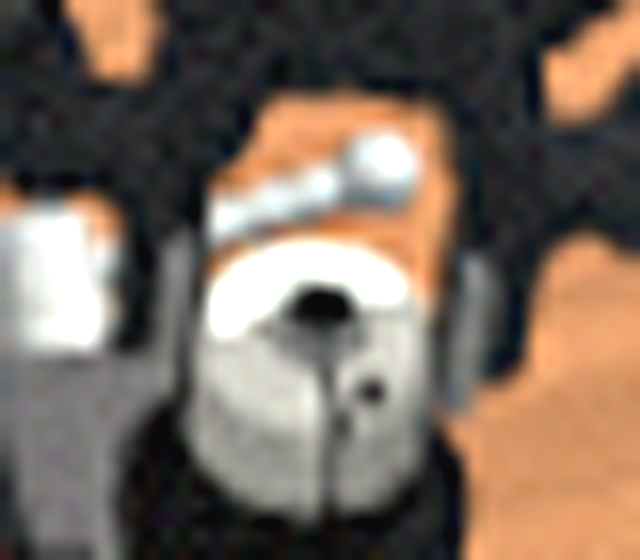

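The slot is plainly visible running from the axle (320,305) towards (330,395). It has turned about 219° from its start while the gripper turned 255°, so the cap has bottomed and the fingers have slipped. Backing off 90°.

Call:
drive_tool(rows="0 0 0 -0.03 -0.185;0 0 0 -0.05 -0.185;0 0 0 -0.05 -0.185;0 0 0 -0.05 -0.185;0 0 -0.001 -0.05 -0.185;0 0 0 -0.05 -0.185;0 0 0 -0.05 -0.185;0 0 0 -0.05 -0.185")

```text
time_s: 22.45
tool_pos: [579.3, 136.4, 182.8]
ee_rot: [0.974, 0.229, -0.0, 0.0]
contact_force: [-0.0, -1.1, 0.4]
width: 35.1
finger_force: 12.9
```

Call:
drive_tool(rows="0 0 -0.001 -0.05 -0.185;0 0 0 -0.05 -0.185;0 0 0 -0.05 -0.185;0 0 0 -0.05 -0.185;0 0 -0.001 -0.05 -0.185;0 0 0 -0.05 -0.185;0 0 0 -0.05 -0.185;0 0 0 -0.03 -0.185")

```text
time_s: 23.12
tool_pos: [579.2, 136.5, 183.0]
ee_rot: [0.809, 0.588, -0.0, -0.0]
contact_force: [-2.0, -1.1, 0.1]
width: 35.3
finger_force: 12.9
```

Call:
drive_tool(rows="0 0 0 0 -0.185;0 0 0 0 -0.185;0 0 0 0 -0.185;0 0 0 0 -0.185;0 0 0 0 -0.185;0 0 0 0 -0.185;0 0 0 0 -0.185;0 0 0 0 -0.185")

```text
time_s: 23.78
tool_pos: [579.2, 136.5, 183.1]
ee_rot: [0.811, 0.585, -0.0, -0.0]
contact_force: [-1.9, -3.0, 0.2]
width: 34.8
finger_force: 12.8
```

```bash
python3 st.py
python3 - <<'E'
from h import *
c=snap('scene','scene7.png')
im=cv2.resize(c['image'][190:225,365:405,::-1],(640,560),interpolation=cv2.INTER_CUBIC)
cv2.imwrite('pics/crop7.png',cv2.convertScaleAbs(im,alpha=1.2,beta=10))
for a in(-30,-15,0,45,60,75,90,105):
    a0=np.radians(a);print(a,((proj(c,[579+17*np.cos(a0),137+17*np.sin(a0),227.5])-proj(c,[579,137,227.5]))*16).round())
E
```

```text
[ 0.153  0.445  1.543 -0.     1.154  0.474] [579.2 136.5 183.1] [-1.9 -3.   0.2] [-0.47  0.34  0.05] 12.81931757926941
-30 [-26.  86.]
-15 [ 4. 90.]
0 [33. 87.]
45 [100.  47.]
60 [111.  26.]
75 [114.   3.]
90 [109. -20.]
105 [ 96. -42.]
```

View pics/crop7.png

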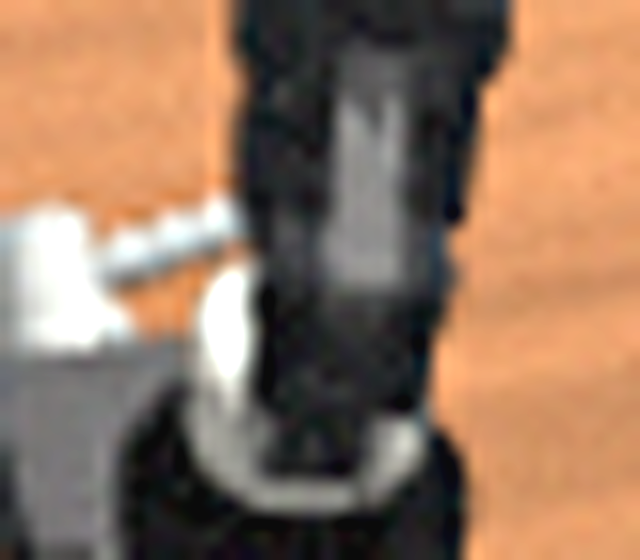

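The finger now hides the slot, which is no longer on the side facing the camera, so the cap did turn. The wrist went back 91° at 12.8 N with only thread drag, so I'm handing in.

```bash
python3 -c "
from station import ctrl
print(ctrl.job_done())"
```

```text
the job is handed in; nothing more can be done
None
```

The cap was screwed down until it bottomed out, then backed off about 91° by wrist angle, and the gripper still holds it at about 13 N per finger. The job is handed in, but no verdict came back, and the finger hid the slot at the end, so I couldn't check the final cap angle by eye.

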